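# Find the empty compartment by its rocking lid and push it open

### The arm

A 6-joint arm with a two-finger parallel gripper is mounted at the origin on the work surface. World frame = base frame: x ahead of the robot, y to its left, z up, the work surface at z = 0. Lengths are in m, angles in rad, forces in N, time in s.
With the tool pointing down it reaches from about 0.4 to 0.925 m from the base axis. Payload 3.4 kg.
Tool frame: the origin (TCP) lies between the finger pads; the fingertips stand 11 mm ahead of it and the grasp point (between the pads) lies 8 mm behind it (r.tip_reach is the distance from the TCP to the fingertips, in m); y points along the fingers, z is the direction in which the jaws open and shut, and the axes are right-handed (so a half turn about y gives the same grasp; the last joint's range is limited). The gripper opens to 85 mm and grips with 20 to 120 N. Pads are 22 mm wide; open, the fingers measure 114 mm over their backs; the gripper's body (76 mm by 85 mm) begins 54 mm behind the grasp point. The pads swing forward as they close: fully open they stand 13 mm farther back than shut.
Start: joints at [-0.073, 0.307, 1.506, -0, 1.328, -0.073], TCP at [0.575, -0, 0.242] pointing down, gripper open.
Joint ranges: [-3.12, 3.12], [-1.05, 2.28], [0.14, 2.33], [-1.42, 4.57], [0.1, 2.73], [-2.68, 2.68]. Speed limits (rad/s): [2.57, 2.57, 3.14, 3.14, 3.14, 3.14].

### API

Orientations are given as a unit quaternion [w, x, y, z].
In Python, from workcell import r, vision gives the robot as it stands. The module is installed in compiled form; this text tells all that it offers.
- The arm moves only by the tool arm_command, never from a script. Its argument "commands" is text: rows parted by semicolons, each of 7 numbers parted by spaces: the shift along the tool's x, y, z in m, then the turn, a rotation vector about the tool's x, y, z in rad, then the opening in per cent of the stroke, from 0 (shut) to 100 (fully open). In form: x y z wx wy wz hand; .... A call has 1 to 5 rows; each row shifts and turns the commanded pose from where the row before left it, along the tool's axes as they then stand; what a row does not reach is not made up. A row lasts 1/12 s, in which the tool goes at most 41.7 mm and 7.16 degrees, less where a joint would pass 70% of its speed; a pose out of reach is approached as far as the arm can. A call is refused whole if a number of a shift passes 0.0417 or a number of a turn 0.125, either way. A call with a gripper value outside its range is refused whole. The fingers move at their own pace and stop on an object; the grip force is fixed at half the most. Time passes only in rows, so rows that do not move let the fingers close. It gives the time, the measured TCP pose, the force and the opening at its end, in the units of the state.
- r.sense(): the state, without advancing time (a new reading comes with each control period).
- vision.get_image(name): name is "scene" or "side" or "wrist"; returns the picture (384x512x3 uint8, red, green, blue); there is no depth.
- vision.camera_model(name): a dict with "camera_matrix" (3x3 intrinsics, pixels), "R" (3x3) and "t" (3): a world point X has camera coordinates R X + t; the wrist camera has in their place "mount" (4x4, takes a point from camera to tool coordinates, whose origin is the TCP and whose axes are the tool frame's). Camera axes: x right, y down, z forward; pixel columns grow to the right and rows downward; lengths in m; the calibration is good to about 2 mm. A picture is of the moment at which its call begins: read the wrist's pose just before it. camera_model takes no time and is no camera call.
- r.hand_in(): hands the job in, once; it reports no verdict.
Trained networks look in the newest picture that a camera, given by its name, has taken for a name from the list of things; names that differ only in an ending like _2 or _b are one class to them, and where a whole thing is asked for, a point or a joint stands for the part that bears it (a point fixed in the world has none). Each returns a list of dicts, best first, with "confidence" (0 to 1); they miss things now and then, are a little off and sometimes report something else, mostly with a low value. They report only what shows in the picture. A call takes as long as a camera call.
- vision.trace(camera, query): "pixels" (384x512 bool, what is visible of it).
- vision.place_of(camera, query): "at" ([x, y, z] in m, in the coordinates of the camera as it stood for that picture, good to about 4 mm: a listed point, or the origin of a listed thing).
The state is a dict: "time_s": time; "joint_positions": joint angles; "qd": joint speeds; "tau": joint torques, N m; "tool_pos": TCP position; "tcp_rot": TCP orientation; "force": force on the tool from outside, world axes, zero at the start; "wrist_torque": the same for the moment, N m; "width": finger opening in m.
Only numpy, scipy, OpenCV 4.12 (cv2) and the standard library are available. Lean on these libraries where they do the work, as an engineer would, in place of code of your own. Each camera call takes 0.05 s, during which the arm holds its last target. There are 200 camera calls.

### The job

One of the four compartments of the stock case has run empty: its lid rocks when you press on one end, while the lids over the full ones stay firm. Find it by pressing lightly with the fingertips, push one end of that lid down until it stands open at 40 degrees or more for refilling, and take the hand away. Pick nothing up, and leave the things on and around the case where they are.

Things in the scene. Friction and masses are not known exactly. Their poses are not given: they have to be found in the camera images.
- case: Fixed grey case, 144 (x) by 516 (y) by 80 mm high. Origin: centre of its underside; -x side faces the robot. Four compartments 120 by 100 mm, floor 6 mm up, in a row: centres at x 0, y +192, +88, -88, -192 mm, under lid1 to lid4; a solid deck 76 mm wide between the middle two. Three (differs each time, not visible) are packed to 1 mm under the lid; one is empty but for a 4 mm pad.
- lid1 (a joint): Tilt (rad) of lid 1, leftmost (+y end): 0 level, positive = near (robot side) end down, stops at +-1.0. Pivot: the lid's middle line, parallel to the case's y, 75 mm above the bench. Over a full compartment it gives under 0.06, then is solid; over the empty one it turns against light friction (0.06 N m: 1 to 2 N at 40 mm out) and stays as left.
- lid1_top (a point): Middle of lid 1's top face, 78 mm above the bench when level, at x 0, y 192 mm of the case. x points away from the robot, y along the pivot, z out of the face. White plate 116 (x) by 96 (y) by 6 mm, a flat grey press mark 42 mm either side of the pivot. The half not pressed rises up to 49 mm: keep the gripper's wide side parallel to the case's y.
- lid2 (a joint): Tilt (rad) of lid 2, left of the middle deck: 0 level, positive = near (robot side) end down, stops at +-1.0. Pivot: the lid's middle line, parallel to the case's y, 75 mm above the bench. Over a full compartment it gives under 0.06, then is solid; over the empty one it turns against light friction (0.06 N m: 1 to 2 N at 40 mm out) and stays as left.
- lid2_top (a point): Middle of lid 2's top face, 78 mm above the bench when level, at x 0, y 88 mm of the case. x points away from the robot, y along the pivot, z out of the face. White plate 116 (x) by 96 (y) by 6 mm, a flat grey press mark 42 mm either side of the pivot. The half not pressed rises up to 49 mm: keep the gripper's wide side parallel to the case's y.
- lid3 (a joint): Tilt (rad) of lid 3, right of the middle deck: 0 level, positive = near (robot side) end down, stops at +-1.0. Pivot: the lid's middle line, parallel to the case's y, 75 mm above the bench. Over a full compartment it gives under 0.06, then is solid; over the empty one it turns against light friction (0.06 N m: 1 to 2 N at 40 mm out) and stays as left.
- lid3_top (a point): Middle of lid 3's top face, 78 mm above the bench when level, at x 0, y -88 mm of the case. x points away from the robot, y along the pivot, z out of the face. White plate 116 (x) by 96 (y) by 6 mm, a flat grey press mark 42 mm either side of the pivot. The half not pressed rises up to 49 mm: keep the gripper's wide side parallel to the case's y.
- lid4 (a joint): Tilt (rad) of lid 4, rightmost (-y end): 0 level, positive = near (robot side) end down, stops at +-1.0. Pivot: the lid's middle line, parallel to the case's y, 75 mm above the bench. Over a full compartment it gives under 0.06, then is solid; over the empty one it turns against light friction (0.06 N m: 1 to 2 N at 40 mm out) and stays as left.
- lid4_top (a point): Middle of lid 4's top face, 78 mm above the bench when level, at x 0, y -192 mm of the case. x points away from the robot, y along the pivot, z out of the face. White plate 116 (x) by 96 (y) by 6 mm, a flat grey press mark 42 mm either side of the pivot. The half not pressed rises up to 49 mm: keep the gripper's wide side parallel to the case's y.
- tape: Roll of masking tape lying flat on the case's middle deck, 64 mm across, 18 mm high. Origin: centre of its underside. A bystander: to be left where it is.
- can: Aerosol can standing on the bench just beyond the case's -y end, 66 mm across, 190 mm high. Origin: centre of its underside. A bystander: to be left where it is.
- carton: Small cardboard carton standing just beyond the case's +y end, 70 by 90 mm, 55 mm high. Origin: centre of its underside. A bystander: to be left where it is.
- scraper: Scraper (flat spatula) about 200 mm long lying on the bench along the near side of the case, under 30 mm high. Origin: under its middle; its x runs along it. A bystander: to be left where it is.
- funnel: Blue plastic funnel standing mouth down on the bench behind the case, 90 mm across, 100 mm high. Origin: centre of its underside. A bystander: to be left where it is.
- jar: White jar, 68 mm across, 70 mm high, on the bench behind the case, left of the funnel. Origin: centre of its underside. A bystander: to be left where it is.

How it is judged:
By the outcome, as a careful person would: the job done as asked, in the order asked, and still so for the second after the job is handed in, with the robot touching nothing.
It also fails if it takes over 48 s, if anything falls off the work surface, if the arm or the gripper's body presses on something with over 40 N, if the wrist force passes 120 N, or if a joint passes its speed limit or range.

## Working session

There is one attempt and no reset: what is moved stays moved. The work goes in short steps, Python scripts to look and compute and a tool call to move; the robot and the scene stay as the last step left them, time stands still between calls to the robot, and variables do not carry over. Pictures are saved under pics/ and viewed, about 8 in all and at most 12, crops included, and the job is handed in when it is done.

Besides the shell and the picture viewer there is one more tool, called as name(argument=value, ...) on one line, values as JSON. arm_command: Moves the arm, as the interface text tells. Its arguments: {"type":"object","properties":{"commands":{"type":"string"}},"required":["commands"]}

```bash
mkdir -p pics
cat > h.py <<'E'
import numpy as np, cv2
from workcell import r, vision
from scipy.spatial.transform import Rotation as Ro
def save(cam,fn):
    im=vision.get_image(cam); cv2.imwrite('pics/'+fn,cv2.cvtColor(im,cv2.COLOR_RGB2BGR)); return im
def world(cam,q):
    m=vision.camera_model(cam); out=[]
    for d in vision.place_of(cam,q)[:2]:
        out.append((np.round(np.array(m['R']).T@(np.array(d['at'])-m['t']),4),round(d['confidence'],2)))
    return out
E
python3 - <<'E'
from h import *
s=r.sense(); print(s['tcp_rot'],s['tool_pos'],s['force'],r.tip_reach)
w,x,y,z=s['tcp_rot']; print(Ro.from_quat([x,y,z,w]).as_matrix().round(3))
a=save('scene','a.png'); b=save('side','b.png')
cv2.imwrite('pics/ab.png',cv2.resize(np.vstack([a,b])[:,:,::-1],None,fx=.78,fy=.78))
for c in ('scene','side'):
    for q in ('case','lid1_top','lid2_top','lid3_top','lid4_top','tape','can'): print(c,q,world(c,q))
print(r.sense()['time_s'])
E
```

```text
[ 0.49950593 -0.50048957  0.50054737 -0.49945604] [ 5.74329342e-01 -2.40099609e-07  2.41362445e-01] [-0.66648875  0.3423558  -0.52712135] 0.011
[[-0.    -0.002  1.   ]
 [-1.     0.    -0.   ]
 [-0.    -1.    -0.002]]
scene case [(array([5.299e-01, 1.120e-02, 4.000e-04]), 0.65)]
scene lid1_top [(array([0.5618, 0.1986, 0.0837]), 0.77)]
scene lid2_top [(array([0.5436, 0.0917, 0.0826]), 0.9), (array([0.5294, 0.0083, 0.0029]), 0.24)]
scene lid3_top [(array([ 0.5152, -0.0829,  0.0811]), 0.84)]
scene lid4_top [(array([ 0.4973, -0.1852,  0.0803]), 0.73)]
scene tape []
scene can [(array([ 0.5066, -0.3339, -0.0022]), 0.61)]
side case [(array([ 0.5315,  0.0072, -0.003 ]), 0.58)]
side lid1_top [(array([0.566 , 0.197 , 0.0779]), 0.75), (array([0.5327, 0.0062, 0.0013]), 0.54)]
side lid2_top [(array([0.5486, 0.0877, 0.0799]), 0.69)]
side lid3_top [(array([ 0.5157, -0.0808,  0.0818]), 0.59), (array([ 0.5262, -0.0017,  0.0849]), 0.48)]
side lid4_top [(array([ 0.4975, -0.1857,  0.0799]), 0.65), (array([ 0.6918,  0.0909, -0.0027]), 0.51)]
side tape [(array([ 0.5227, -0.0007,  0.0816]), 0.74)]
side can [(array([ 0.5039, -0.3303, -0.0025]), 0.96)]
0.8
```

View pics/ab.png

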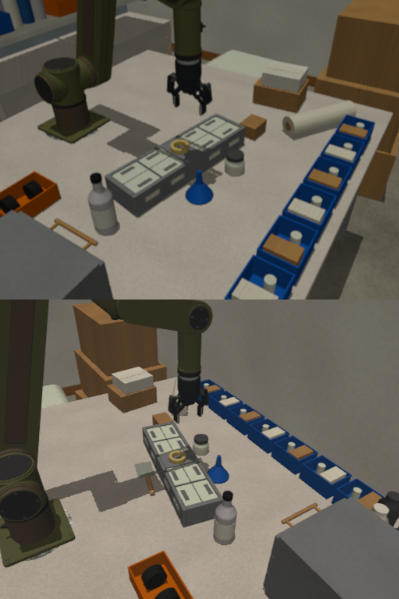

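The pictures show the case under the gripper, yawed about -0.172 rad, with the tape on the deck at (0.523, 0). The can stands at the -y end and the funnel and jar are behind. Next I turn the tool so its z lies along the case's y, and shut the fingers.

arm_command(commands="0 0 0 0 -0.1165 0 0; 0 0 0 0 -0.1165 0 0; 0 0 0 0 -0.1165 0 0; 0 0 0 0 -0.1165 0 0; 0 0 0 0 -0.1165 0 0")

```text
time_s: 1.22
tool_pos: [0.575, -0.0, 0.2423]
tcp_rot: [0.623, -0.623, 0.334, -0.334]
force: [0.6, -0.3, -1.1]
width: 0.0257
```

arm_command(commands="0 0 0 0 -0.1165 0 0; 0 0 0 0 -0.1165 0 0; 0 0 0 0 -0.1165 0 0; 0 0 0 0 -0.1165 0 0; 0 0 0 0 -0.1165 0 0")

```text
time_s: 1.63
tool_pos: [0.575, -0.0, 0.2423]
tcp_rot: [0.693, -0.693, 0.14, -0.14]
force: [0.0, -0.1, 0.1]
width: -0.0001
```

arm_command(commands="0 0 0 0 -0.1165 0 0; 0 0 0 0 -0.1165 0 0; -0.028 0.035 0.0285 0 0 0 0; -0.028 0.035 0.0285 0 0 0 0; -0.028 0.035 0.0285 0 0 0 0")

```text
time_s: 2.05
tool_pos: [0.5218, 0.0778, 0.1597]
tcp_rot: [0.705, -0.704, 0.061, -0.063]
force: [0.7, 0.0, 1.0]
width: -0.0001
```

```bash
cat >> h.py <<'E'
C=np.array([.5307,.0051]); yaw=-.172
def st():
    s=r.sense(); w,x,y,z=s['tcp_rot']; R=Ro.from_quat([x,y,z,w]).as_matrix()
    c,n=np.cos(yaw),np.sin(yaw); d=np.array(s['tool_pos'])[:2]-C
    print('t',round(s['time_s'],2),'case xy mm',(1e3*np.array([c*d[0]+n*d[1],-n*d[0]+c*d[1]])).round(1),'tip z mm',round(1e3*(s['tool_pos'][2]-.011),1),'F',np.round(s['force'],2),'w',round(s['width'],4))
    return R
E
python3 - <<'E'
from h import *
print(st().round(3))
a=save('scene','c.png'); b=save('side','d.png')
cv2.imwrite('pics/cd.png',np.hstack([cv2.resize(x[60:300,100:420],None,fx=1.25,fy=1.25)for x in(a,b)])[:,:,::-1])
E
```

```text
t 2.05 case xy mm [-21.2  70.1] tip z mm 148.7 F [0.72 0.02 1.03] w -0.0001
[[ 0.985  0.003  0.174]
 [-0.174  0.     0.985]
 [ 0.002 -1.     0.001]]
```

View pics/cd.png

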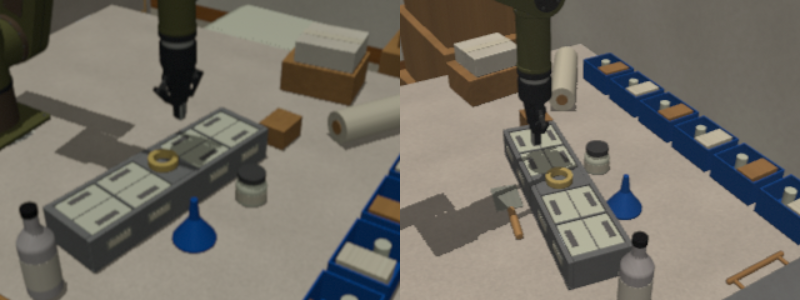

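The fingers are shut and the jaw direction lies along the case's y, above lid 2. Next I descend towards lid 2's near mark.

arm_command(commands="0 0.018 0 0 0 0 0; 0 0.018 0 0 0 0 0; 0 0 0 0 0 0 0; 0 0 0 0 0 0 0")

```text
time_s: 2.48
tool_pos: [0.5214, 0.0772, 0.1236]
tcp_rot: [-0.704, 0.705, -0.062, 0.06]
force: [0.1, 0.0, -0.6]
width: 0.0006
```

```bash
python3 -c "
from h import *
st()"
```

```text
t 2.48 case xy mm [-21.5  69.4] tip z mm 112.6 F [ 0.07  0.01 -0.57] w 0.0006
```

arm_command(commands="-0.018 0 0.018 0 0 0 0; 0 0.014 0 0 0 0 0; 0 0.008 0 0 0 0 0; 0 0 0 0 0 0 0")

```text
time_s: 2.82
tool_pos: [0.5069, 0.098, 0.1016]
tcp_rot: [-0.704, 0.705, -0.061, 0.061]
force: [1.0, -0.0, -0.9]
width: -0.0004
```

arm_command(commands="0 0.003 0 0 0 0 0; 0 0.003 0 0 0 0 0; 0 0 0 0 0 0 0")

```text
time_s: 3.07
tool_pos: [0.5074, 0.0978, 0.0959]
tcp_rot: [-0.704, 0.704, -0.061, 0.061]
force: [-1.0, 1.2, -0.1]
width: -0.0003
```

```bash
python3 -c "
from h import *
st()"
```

```text
t 3.07 case xy mm [-38.8  87.4] tip z mm 84.9 F [-0.95  1.16 -0.11] w -0.0003
```

arm_command(commands="0 0.003 0 0 0 0 0; 0 0.002 0 0 0 0 0; 0 0 0 0 0 0 0")

```text
time_s: 3.32
tool_pos: [0.5068, 0.0981, 0.0906]
tcp_rot: [-0.704, 0.705, -0.061, 0.061]
force: [-0.5, -0.8, -0.0]
width: -0.0001
```

arm_command(commands="0 0.0015 0 0 0 0 0; 0 0 0 0 0 0 0")

```text
time_s: 3.48
tool_pos: [0.5069, 0.0982, 0.0893]
tcp_rot: [-0.704, 0.704, -0.061, 0.061]
force: [0.3, -0.5, -0.2]
width: -0.0
```

arm_command(commands="0 0.0015 0 0 0 0 0; 0 0 0 0 0 0 0")

```text
time_s: 3.65
tool_pos: [0.5069, 0.0982, 0.0879]
tcp_rot: [-0.704, 0.704, -0.061, 0.061]
force: [-1.4, -0.4, 0.3]
width: 0.0001
```

arm_command(commands="0 0.001 0 0 0 0 0; 0 0 0 0 0 0 0")

```text
time_s: 3.82
tool_pos: [0.5069, 0.0982, 0.0869]
tcp_rot: [-0.704, 0.704, -0.061, 0.061]
force: [0.2, 0.2, 1.5]
width: 0.0003
```

arm_command(commands="0 0.001 0 0 0 0 0; 0 0 0 0 0 0 0")

```text
time_s: 3.98
tool_pos: [0.5069, 0.0982, 0.0859]
tcp_rot: [0.704, -0.704, 0.061, -0.061]
force: [0.6, 0.4, 1.8]
width: -0.0002
```

arm_command(commands="0 0.001 0 0 0 0 0; 0 0 0 0 0 0 0")

```text
time_s: 4.15
tool_pos: [0.507, 0.0982, 0.0848]
tcp_rot: [0.704, -0.704, 0.061, -0.061]
force: [-0.6, 0.7, 1.1]
width: -0.0003
```

arm_command(commands="0 0.001 0 0 0 0 0; 0 0 0 0 0 0 0")

```text
time_s: 4.32
tool_pos: [0.507, 0.0982, 0.0838]
tcp_rot: [0.704, -0.704, 0.061, -0.061]
force: [-0.7, -0.3, 1.6]
width: -0.0002
```

arm_command(commands="0 0.001 0 0 0 0 0; 0 0 0 0 0 0 0")

```text
time_s: 4.48
tool_pos: [0.5071, 0.0982, 0.0828]
tcp_rot: [-0.704, 0.704, -0.061, 0.061]
force: [0.2, -0.1, 0.6]
width: -0.0
```

arm_command(commands="0 0.001 0 0 0 0 0; 0 0 0 0 0 0 0")

```text
time_s: 4.65
tool_pos: [0.5071, 0.0982, 0.0818]
tcp_rot: [-0.704, 0.704, -0.061, 0.061]
force: [0.1, 0.8, 1.8]
width: -0.0001
```

arm_command(commands="0 0.002 0 0 0 0 0; 0 0.002 0 0 0 0 0; 0 0.002 0 0 0 0 0; 0 0 0 0 0 0 0")

```text
time_s: 4.98
tool_pos: [0.5071, 0.0982, 0.0756]
tcp_rot: [0.704, -0.704, 0.061, -0.061]
force: [0.8, 0.4, -0.0]
width: 0.0
```

Run:
```python
from h import *
st()
a=save('scene','e.png'); b=save('side','f.png')
cv2.imwrite('pics/ef.png',np.hstack([cv2.resize(x,None,fx=3,fy=3)for x in(a[120:250,170:300],b[120:250,170:300])])[:,:,::-1])
```

```text
t 4.98 case xy mm [-39.2  87.7] tip z mm 64.6 F [ 0.79  0.36 -0.  ] w 0.0
```

View pics/ef.png

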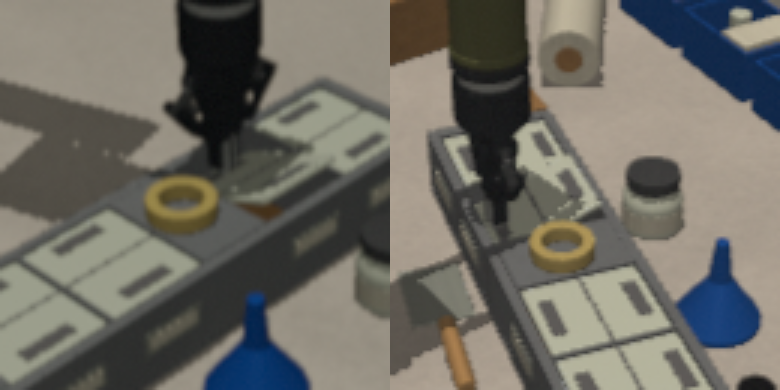

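Lid 2 turns freely: it went more than 13 mm down at about 1.5 N, and the picture shows its far end risen. I keep pushing.

arm_command(commands="0 0.003 0 0 0 0 0; 0 0.003 0 0 0 0 0; 0 0.003 0 0 0 0 0; 0 0 0 0 0 0 0")

```text
time_s: 5.42
tool_pos: [0.5064, 0.0982, 0.0662]
tcp_rot: [-0.704, 0.705, -0.062, 0.061]
force: [-0.6, 0.6, -0.1]
width: -0.0001
```

arm_command(commands="0 0.003 0 0 0 0 0; 0 0.003 0 0 0 0 0; 0 0.003 0 0 0 0 0; 0 0 0 0 0 0 0")

```text
time_s: 5.75
tool_pos: [0.5063, 0.0982, 0.0572]
tcp_rot: [-0.704, 0.705, -0.062, 0.06]
force: [-0.6, 0.3, 0.4]
width: -0.0004
```

Run:
```python
from h import *
st()
a=save('scene','g.png'); b=save('side','h.png')
cv2.imwrite('pics/gh.png',np.hstack([cv2.resize(x,None,fx=3,fy=3)for x in(a[120:250,170:300],b[120:250,170:300])])[:,:,::-1])
```

```text
t 5.75 case xy mm [-40.   87.5] tip z mm 46.2 F [-0.64  0.3   0.37] w -0.0004
```

View pics/gh.png

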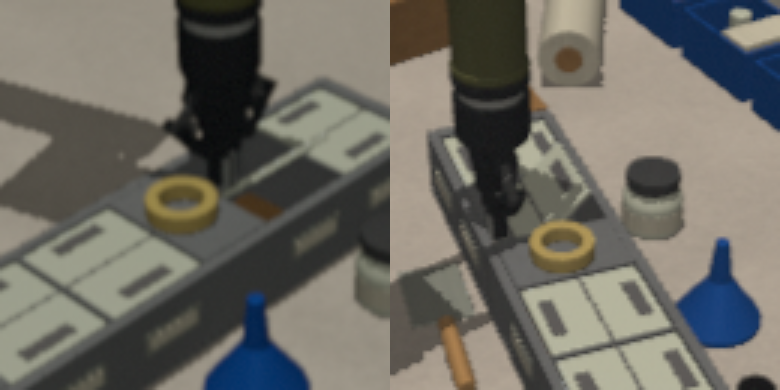

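arm_command(commands="0.002 0 0 0 0 0 0; 0 0.003 0 0 0 0 0; 0 0 0 0 0 0 0")

```text
time_s: 6.1
tool_pos: [0.5091, 0.0978, 0.0547]
tcp_rot: [-0.704, 0.704, -0.061, 0.061]
force: [0.6, 0.7, -0.2]
width: -0.0001
```

arm_command(commands="0 -0.015 0 0 0 0 0; 0 -0.03 0 0 0 0 0; 0 -0.03 0 0 0 0 0; 0 -0.03 0 0 0 0 0; 0 -0.03 0 0 0 0 0")

```text
time_s: 6.52
tool_pos: [0.5088, 0.0978, 0.1912]
tcp_rot: [-0.704, 0.704, -0.061, 0.061]
force: [0.3, 0.2, 0.7]
width: 0.0
```

arm_command(commands="-0.03 -0.02 0 0 0 0 0; -0.03 0 0 0 0 0 0; 0 0 0 0 0 0 0; 0 0 0 0 0 0 0")

```text
time_s: 6.85
tool_pos: [0.4483, 0.1083, 0.2104]
tcp_rot: [0.705, -0.704, 0.06, -0.061]
force: [0.4, 0.8, 0.2]
width: 0.0003
```

Run:
```python
from h import *
st()
a=save('scene','i.png'); b=save('side','j.png')
im=[]
for c,x in (('scene',a),('side',b)):
    m=vision.camera_model(c); R,t,K=map(np.array,(m['R'],m['t'],m['camera_matrix']))
    crop=cv2.resize(x[120:250,170:300],None,fx=3,fy=3,interpolation=cv2.INTER_CUBIC).copy()
    for deg,col in ((40,(255,0,0)),(50,(0,255,0))):
        th=np.radians(deg); p=[]
        for u,v in ((-.058,-.048),(.058,-.048),(.058,.048),(-.058,.048)):
            cx=u*np.cos(th)-.003*np.sin(th); cz=.075+u*np.sin(th)+.003*np.cos(th); cy=.088+v
            X=np.array([C[0]+cx*np.cos(yaw)-cy*np.sin(yaw),C[1]+cx*np.sin(yaw)+cy*np.cos(yaw),cz])
            q=K@(R@X+t); q=q[:2]/q[2]; p.append(((q-[170,120]+.5)*3))
        cv2.polylines(crop,[np.int32(p)],True,col,1)
    im.append(crop)
    for q in ('tape','can','carton','lid2_top'): print(c,q,world(c,q))
cv2.imwrite('pics/ij.png',np.hstack(im)[:,:,::-1])
```

```text
t 6.85 case xy mm [-98.8  87.6] tip z mm 199.4 F [0.36 0.76 0.24] w 0.0003
scene tape [(array([0.5244, 0.0063, 0.0858]), 0.75)]
scene can [(array([ 5.079e-01, -3.344e-01, -4.000e-04]), 0.63)]
scene carton [(array([0.6363, 0.3352, 0.0053]), 0.65), (array([ 0.6894,  0.0899, -0.0038]), 0.38)]
scene lid2_top []
side tape [(array([5.246e-01, 3.000e-04, 8.260e-02]), 0.66)]
side can [(array([ 0.503 , -0.3303, -0.0022]), 0.86), (array([0.568 , 0.1978, 0.0771]), 0.7)]
side carton [(array([0.6395, 0.3314, 0.0008]), 0.52)]
side lid2_top [(array([0.5472, 0.0893, 0.0777]), 0.68), (array([ 0.4171,  0.0453, -0.0033]), 0.31)]
```

View pics/ij.png

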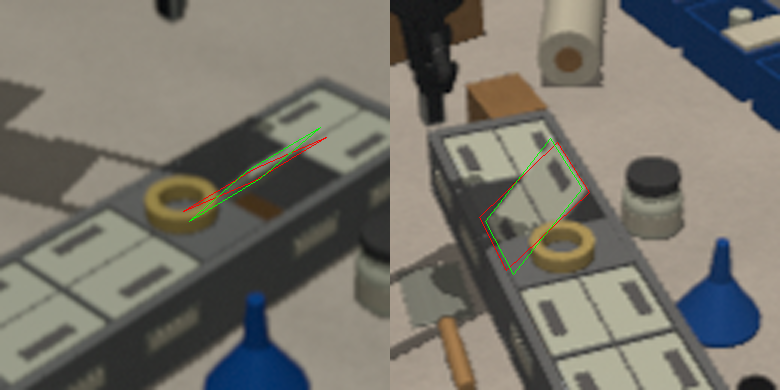

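Run:
```python
from h import *
im=[]
for c,f,(x0,y0) in (('scene','i.png',(225,150)),('side','j.png',(195,155))):
    m=vision.camera_model(c); R,t,K=map(np.array,(m['R'],m['t'],m['camera_matrix']))
    x=cv2.imread('pics/'+f)[y0:y0+50,x0:x0+56]; crop=cv2.resize(x,None,fx=7,fy=7,interpolation=cv2.INTER_CUBIC)
    plain=crop.copy()
    for deg,col in ((35,(0,0,255)),(45,(0,255,0)),(55,(255,0,0))):
        th=np.radians(deg); p=[]
        for u,v in ((0,-.048),(.058,-.048),(.058,.048),(0,.048)):
            cx=u*np.cos(th)-.003*np.sin(th); cz=.075+u*np.sin(th)+.003*np.cos(th); cy=.088+v
            X=np.array([C[0]+cx*np.cos(yaw)-cy*np.sin(yaw),C[1]+cx*np.sin(yaw)+cy*np.cos(yaw),cz])
            q=K@(R@X+t); q=q[:2]/q[2]; p.append(((q-[x0,y0]+.5)*7))
        print(c,deg,np.round(np.array(p)).tolist())
        cv2.polylines(crop,[np.int32(p)],True,col,1)
    im.append(np.hstack([plain,crop]))
cv2.imwrite('pics/k.png',cv2.resize(np.vstack(im),None,fx=.85,fy=.85))
```

```text
scene 35 [[122.0, 250.0], [213.0, 226.0], [383.0, 121.0], [291.0, 148.0]]
scene 45 [[122.0, 251.0], [199.0, 202.0], [370.0, 99.0], [290.0, 148.0]]
scene 55 [[121.0, 251.0], [183.0, 180.0], [354.0, 78.0], [290.0, 149.0]]
side 35 [[194.0, 295.0], [297.0, 209.0], [222.0, 94.0], [124.0, 175.0]]
side 45 [[193.0, 296.0], [282.0, 198.0], [208.0, 83.0], [123.0, 176.0]]
side 55 [[192.0, 296.0], [264.0, 191.0], [190.0, 75.0], [123.0, 177.0]]
```

View pics/k.png

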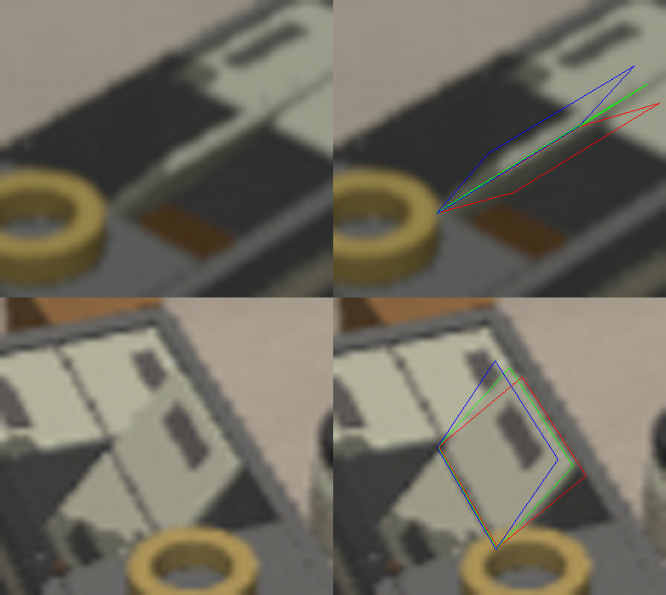

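The pad is visible and lid 2 stands at about 44°: the side view's corner matches the 45° outline. That margin is thin, so I push once more, closer to the pivot, for about 52°.

arm_command(commands="0.033 0 0 0 0 0 0; 0.034 0 0 0 0 0 0; 0 0.035 0 0 0 0 0; 0 0.035 0 0 0 0 0; 0 0.035 0 0 0 0 0")

```text
time_s: 7.77
tool_pos: [0.5175, 0.0965, 0.1042]
tcp_rot: [0.705, -0.704, 0.06, -0.062]
force: [-0.5, 0.1, -0.9]
width: -0.0004
```

arm_command(commands="0 0.02 0 0 0 0 0; 0 0.015 0 0 0 0 0; 0 0 0 0 0 0 0; 0 0 0 0 0 0 0")

```text
time_s: 8.1
tool_pos: [0.5154, 0.0965, 0.0691]
tcp_rot: [-0.704, 0.705, -0.062, 0.06]
force: [0.0, -0.7, 1.3]
width: -0.0002
```

```bash
python3 -c "
from h import *
st()"
```

```text
t 8.1 case xy mm [-30.7  87.5] tip z mm 58.1 F [ 0.04 -0.74  1.3 ] w -0.0002
```

arm_command(commands="0 0.004 0 0 0 0 0; 0 0.004 0 0 0 0 0; 0 0.003 0 0 0 0 0; 0 0 0 0 0 0 0")

```text
time_s: 8.43
tool_pos: [0.5161, 0.0967, 0.0593]
tcp_rot: [0.705, -0.704, 0.061, -0.061]
force: [0.7, -0.0, -0.2]
width: -0.0
```

arm_command(commands="0 0.002 0 0 0 0 0; 0 0.002 0 0 0 0 0; 0 0.002 0 0 0 0 0; 0 0 0 0 0 0 0")

```text
time_s: 8.77
tool_pos: [0.5152, 0.0968, 0.053]
tcp_rot: [0.705, -0.704, 0.061, -0.061]
force: [-2.2, 0.2, 3.9]
width: 0.0002
```

arm_command(commands="0 -0.015 0 0 0 0 0; 0 -0.03 0 0 0 0 0; 0 -0.03 0 0 0 0 0; 0 -0.03 0 0 0 0 0; 0 -0.03 0 0 0 0 0")

```text
time_s: 9.18
tool_pos: [0.5155, 0.0966, 0.189]
tcp_rot: [-0.704, 0.705, -0.061, 0.061]
force: [1.3, 1.2, 0.3]
width: -0.0003
```

arm_command(commands="-0.03 -0.02 0 0 0 0 0; -0.035 0 0 0 0 0 0; 0 0 0 0 0 0 0; 0 0 0 0 0 0 0")

```text
time_s: 9.52
tool_pos: [0.4497, 0.1079, 0.2081]
tcp_rot: [-0.704, 0.705, -0.061, 0.061]
force: [-0.0, 0.5, 0.0]
width: -0.0002
```

Run:
```python
from h import *
st()
im=[]
for c,(x0,y0) in (('scene',(225,150)),('side',(195,155))):
    m=vision.camera_model(c); R,t,K=map(np.array,(m['R'],m['t'],m['camera_matrix']))
    full=save(c,'z_'+c+'.png')[:,:,::-1]
    x=full[y0:y0+50,x0:x0+56]; crop=cv2.resize(x,None,fx=7,fy=7,interpolation=cv2.INTER_CUBIC)
    plain=crop.copy()
    for deg,col in ((35,(0,0,255)),(45,(0,255,0)),(55,(255,0,0))):
        th=np.radians(deg); p=[]
        for u,v in ((0,-.048),(.058,-.048),(.058,.048),(0,.048)):
            cx=u*np.cos(th)-.003*np.sin(th); cz=.075+u*np.sin(th)+.003*np.cos(th); cy=.088+v
            X=np.array([C[0]+cx*np.cos(yaw)-cy*np.sin(yaw),C[1]+cx*np.sin(yaw)+cy*np.cos(yaw),cz])
            q=K@(R@X+t); q=q[:2]/q[2]; p.append(((q-[x0,y0]+.5)*7))
        cv2.polylines(crop,[np.int32(p)],True,col,1)
    im.append(np.hstack([plain,crop]))
    for q in ('tape','can','carton','jar','funnel','scraper'): print(c,q,world(c,q)[:1])
cv2.imwrite('pics/l.png',cv2.resize(np.vstack(im),None,fx=.85,fy=.85))
```

```text
t 9.52 case xy mm [-97.4  87.4] tip z mm 197.1 F [-0.03  0.53  0.03] w -0.0002
scene tape [(array([0.5224, 0.0045, 0.0863]), 0.59)]
scene can [(array([ 5.044e-01, -3.342e-01, -4.000e-04]), 0.68)]
scene carton [(array([0.6382, 0.3354, 0.005 ]), 0.64)]
scene jar [(array([ 0.6851,  0.0919, -0.0021]), 0.87)]
scene funnel [(array([0.6347, 0.3351, 0.0028]), 0.67)]
scene scraper []
side tape [(array([ 0.5258, -0.0011,  0.0831]), 0.63)]
side can [(array([ 0.5048, -0.3329,  0.0008]), 0.78)]
side carton [(array([ 6.393e-01,  3.323e-01, -4.000e-04]), 0.88)]
side jar [(array([ 0.6929,  0.093 , -0.0031]), 0.93)]
side funnel [(array([ 0.6596, -0.0783,  0.0035]), 0.96)]
side scraper [(array([ 0.4177,  0.0464, -0.0025]), 0.93)]
```

View pics/l.png

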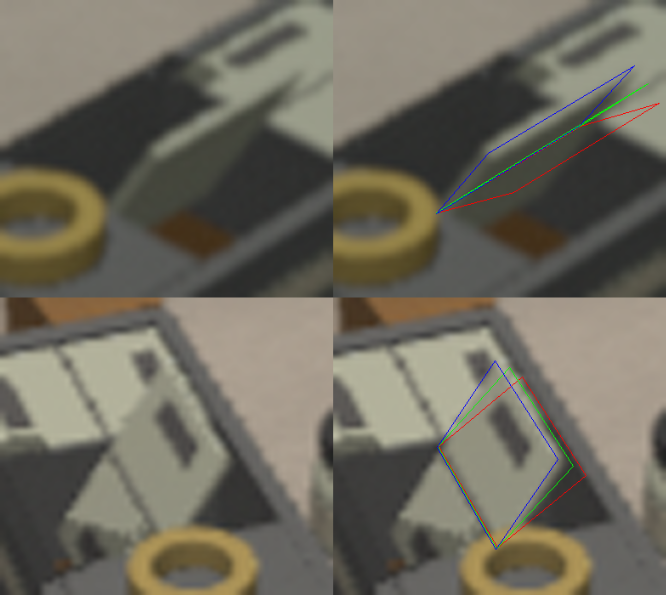

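The lid now stands at about 54°, the hand is clear, and the bystanders are unmoved. I'm handing the job in.

```bash
python3 -c "
from workcell import r
print(r.hand_in(), r.sense()['time_s'])"
```

```text
the job is handed in; nothing more can be done
the job is handed in; nothing more can be done
```

Lid 2, just left of the middle deck, covers the empty compartment, and it now stands open at about 54°. It was the first lid I pressed: its near end went down more than 13 mm at only 1 to 2 N, and a full compartment would have stopped it within about 2.5 mm. I did not press the other three.

- **Opening:** the first push left it at about 44°. I pressed again closer to the pivot for more margin; force readings stayed below about 5 N.
- **Last checks:** about 54° is estimated by matching outlines to the side picture; the scene picture gave a rougher match. The hand was about 20 cm above the bench and clear of everything.
- **Bystanders:** the tape, can and carton were located before and after the last push and agreed within a few mm. I read the jar, funnel and scraper positions only at the end, but in the pictures they had not moved.
- **Disagreements:** in the scene picture the network missed the scraper and took the carton for the funnel. The side picture showed both in their places.

I handed the job in at about 10 s of the 48 s allowed.

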